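# Stand a gel cassette on edge in the slot of its storage box

## Robot

A 6-joint arm with a two-finger parallel gripper is mounted at the origin on a cart in front of the work surface, level with it; the furniture and walls round the work are solid. World frame = base frame: x ahead of the robot, y to its left, z up, the work surface at z = 0. Lengths are in m, angles in rad, forces in N, time in s.
With the tool pointing down it reaches from about 0.25 to 0.725 m from the base axis. Payload 4 kg.
Tool frame: the origin (TCP) lies on the centre line of the jaws, within the pads' length; the fingertips stand 22 mm ahead of it and the grasp point (between the pads) lies 3 mm ahead of it (env.tips_ahead is the distance from the TCP to the fingertips, in m); z points along the fingers, y is the direction in which the jaws open and shut (so a half turn about z gives the same grasp; the last joint's range is limited). The gripper opens to 85 mm and grips with 20 to 120 N. Pads are 22 mm wide; open, the fingers measure 114 mm over their backs; the gripper's body (76 mm by 85 mm) begins 54 mm behind the grasp point. The pads swing forward as they close: fully open they stand 13 mm farther back than shut.
Start: joints at [-1.157, 0.241, 0.005, 1.335, 0, 1.571], TCP at [0.201, -0.458, 0.253] pointing down, gripper open.
Joint ranges: [-2.72, 2.72], [-1.05, 1.87], [-1.09, 1.28], [-1.99, 2.15], [-1.42, 1.44], [-3.14, 3.14]. Speed limits (rad/s): [2.79, 2.79, 3.14, 3.14, 3.14, 3.14].

## Interface

Orientations are given as a unit quaternion [x, y, z, w].
In Python, from bench import env gives the robot as it stands.
- The arm moves only by the shell command python3 -m inch 'ROWS' [FORCE]. ROWS is JSON, one flat list of numbers, 7 for each row, row after row: the shift along the tool's x, y, z in m, then the turn, a rotation vector about the tool's x, y, z in rad, then the opening, from 0 (shut) to 1 (fully open). In form: [tx, ty, tz, ax, ay, az, gripper, tx, ty, tz, ax, ay, az, gripper, ...]. A call has 1 to 10 rows; each row is the pose to reach, as a shift and turn from the pose commanded when the call began, along the tool's axes at that moment; what a row does not reach only later rows make up. A row lasts 1/8 s, in which the tool goes at most 62.5 mm and 10.7 degrees, less where a joint would pass 70% of its speed; a pose out of reach is approached as far as the arm can. A call with a gripper value outside its range is refused whole. The fingers move at their own pace and stop on an object; FORCE is the grip in N (left out, the last holds). Time passes only in rows, so rows that repeat a pose let the fingers close. It gives the time, the measured TCP pose, the force and the opening at its end, in the units of the state.
- env.read_state(): the state, without advancing time (a new reading comes with each control period).
- env.capture(name): name is "side" or "top"; returns a dict with "frame" (420x560x3 uint8, red, green, blue), "fovy" (degrees; the focal length in pixels is half the picture's height over the tangent of half this angle, whatever the lens; pixels are square), "cx", "cy" (the principal point, pixels), "dist" ([k1, k2, p1, p2, k3] as OpenCV has them; the pictures are not rectified), "world_to_cam" (4x4, takes a point from world to camera coordinates). Camera axes: x right, y down, z forward; pixel columns grow to the right and rows downward; lengths in m; the calibration is good to about 2 mm. A picture is of the moment at which its call begins. There is no depth.
- env.finish_job(): hands the job in, once; it reports no verdict.
Trained networks look in a picture, given as the dict that the camera call returned (one of the last four; its "shot" number tells which), for a name from the list of things; names that differ only in an ending like _2 or _b are one class to them, and where a whole thing is asked for, a point or a joint stands for the part that bears it (a point fixed in the world has none). Each returns a list of dicts, best first, with "confidence" (0 to 1); they miss things now and then, are a little off and sometimes report something else, mostly with a low value. They report only what shows in the picture. A call takes as long as a camera call. They do not tell look-alikes from the thing itself.
- env.boxes_of(picture, name): "rect" ([left, top, width, height] in pixels, round what is visible of it).
The state is a dict: "clock": time; "qpos": joint angles; "qd": joint speeds; "joint_efforts": joint torques, N m; "ee_pos": TCP position; "orientation": TCP orientation; "contact_force": force on the tool from outside, world axes, zero at the start; "ft_torque": the same for the moment, N m; "opening": finger opening in m.
Only numpy, scipy, OpenCV 4.12 (cv2) and the standard library are available. Lean on these libraries where they do the work, as an engineer would, in place of code of your own. Each camera call takes 0.05 s, during which the arm holds its last target.

## Task

Push the blue gel cassette off the shelf so that its leading edge drops into the open slot at the foot of the ramp, and tip it up so that it stands upright on that edge in the slot. Then slide it along the slot, through the orange-rimmed port without touching the rim, fully home against the stop in the clear box, and let it stand there. Leave the two green cassettes and the things on the table where they are.

Things in the scene. Friction and masses are not known exactly. Their poses are not given: they have to be found in the camera images.
- rack: Fixed grey loading rack with a clear box at its far end; sizes in mm in its frame: x along the slots towards the box, y from the slots to the shelf, z up, origin on the table. Level shelf without fences: top z 76, x -74..70, y 40..165. 45-degree ramp from its lip to the loading slot. Clear box: x 84..162, y -116..32, roof top z 119. Green cassettes in slots at y -50..-60 and -90..-100.
- lip (a point): Middle of the shelf's lip (rack x 0, y 40, z 76), the top of the ramp, whose foot is at y 0, z 36. A cassette pushed until its middle passes the lip tips onto the ramp and slides down until the slot catches its leading edge; it then leans at about 45 degrees on the ramp, its tail overhanging the lip at about y 60, z 100. A level push on the tail towards -y tips it up and its foot drops.
- slot (a point): Point on the floor of the loading slot (rack x 0, y -6.5, z 5). The slot is 13 wide, x -74..150, open above as far as the port. Near wall (the ramp's foot): face y 0, top z 36. Far wall: face y -13, 6 thick, top z 45. A cassette standing in it reaches up to z 105, has play, and leans up to about 9 degrees either way.
- home (a point): Centre of a cassette that stands fully home (rack x 105, y -6.5, z 55): its front end is then against the black rubber stop in the box (x 150) and its trailing end is at x 60, so that 24 mm still stand out of the port.
- port: Orange rim, fixed on the rack, of the port in the box's front wall on the loading slot; its frame is that of the rack. The opening is x 84..91, y -27..20, up to z 113.
- cassette: Blue gel cassette with white windows, a flat plate 90 x 100 x 8 mm, about 0.12 kg, loose, lying flat on the shelf, roughly square to it. Origin at its centre; x (90) along the slot, y (100) from the leading edge to the tail edge, z (8) its thickness. Standing in the slot its y points up and its centre is 55 mm over the table.
- cassette_lead (a point): middle of the blue cassette's leading edge (at its y = -50 mm, mid thickness), the edge it stands on when done
- cassette_tail (a point): middle of the blue cassette's tail edge (at its y = +50 mm, mid thickness), the top edge when done
- stored_1: green cassette of the same shape, loose, standing home in the middle slot of the box; leave alone. Origin at its centre
- stored_2: green cassette, loose, standing home in the last slot of the box; leave alone. Origin at its centre
- petri_dish: petri dish, 72 across, 15 high, loose bystander; origin under its centre
- amber_vial: brown glass vial with black cap, 38 across, 99 high, loose bystander; origin under its centre
- beaker: small clear beaker, 48 across, 58 high, loose bystander; origin under its centre
- green_bottle: slim clear bottle with green cap, 28 across, 119 high, loose bystander; origin under its centre
- wash_bottle: white wash bottle with red cap, 69 x 104 x 222, loose bystander; origin under its centre
Not all that is in view belongs to the job. There is more than one size of the cassette; the job needs the smaller.

How it is judged:
On the way:
1. the blue cassette stands upright on its leading edge in the loading slot, short of its home (angle between the y axis of cassette and the z axis of rack, either way round below 0.22 rad and z of cassette_lead in the frame of rack below 0.011 m and y of cassette_lead in the frame of rack between -0.014 and 0 m and x of cassette in the frame of rack below 0.095 m), for 0.2 s.
At the end, for the whole second after the job is handed in: The blue cassette stands at rest on its leading edge on the floor of the loading slot (edge's middle under 11 mm over the table, within the slot), within 12 degrees of upright, square along the slot, its centre within 5 mm of fully home (over 100 mm along the rack's x) (angle between the y axis of cassette and the z axis of rack, either way round below 0.22 rad and angle between the x axis of cassette and the x axis of rack, either way round below 0.1 rad and z of cassette_lead in the frame of rack below 0.011 m and y of cassette_lead in the frame of rack between -0.014 and 0 m and x of cassette in the frame of rack above 0.1 m and linear speed of cassette below 0.01 m/s); the robot touches nothing.
It fails at once if the blue cassette touched the port's orange rim (over 0.5 N) (contact force between cassette and port above 0.5 N).
It fails at once if a green cassette was shifted by more than 10 mm (distance of any of stored_1, stored_2 from where it was at the start of the episode above 0.01 m).
It fails at once if a bystander on the table was moved by more than 20 mm (distance of any of petri_dish, amber_vial, beaker, green_bottle, wash_bottle from where it was at the start of the episode above 0.02 m).
It also fails if it takes over 48 s, if anything falls off the work surface, if the arm or the gripper's body presses on something with over 40 N, if the wrist force passes 120 N, or if a joint passes its speed limit or range.

## Working session

There is one attempt and no reset: what is moved stays moved. The work goes in short steps, Python scripts to look and compute and a shell command to move; the robot and the scene stay as the last step left them, time stands still between calls to the robot, and variables do not carry over. Pictures are saved under pics/ and viewed, and the job is handed in when it is done.

```bash
ls; mkdir -p pics; python3 - <<'E'
from bench import env
import cv2
s=env.read_state();print(s)
for n in("side","top"):
    p=env.capture(n);cv2.imwrite(f"pics/{n}0.png",p["frame"][:,:,::-1])
    print(n,p["fovy"],p["cx"],p["cy"],p["dist"],p["world_to_cam"].tolist() if hasattr(p["world_to_cam"],'tolist') else p["world_to_cam"])
    for o in("cassette","rack","port","stored_1","petri_dish","amber_vial","beaker","green_bottle","wash_bottle"):
        print(o,[(b["rect"],round(b["confidence"],2)) for b in env.boxes_of(p,o)])
E
```

```text
pics
{'clock': 0.0, 'qpos': array([-1.15699339e+00,  2.41432988e-01,  3.70052670e-03,  1.33521310e+00,
        3.88046823e-05,  1.57079271e+00]), 'qd': array([0.00018385, 0.00012938, 0.00041949, 0.00081102, 0.00062456,
       0.00042541]), 'joint_efforts': array([ 1.75967471e-04, -3.72321403e+01,  2.52405471e+01,  1.69617048e-02,
        1.26166660e-04, -4.61892231e-07]), 'ee_pos': array([ 0.20081492, -0.45724332,  0.25239389]), 'orientation': array([ 9.78671206e-01,  2.05430073e-01, -2.01766466e-04, -1.05568386e-03]), 'contact_force': array([-0.26703841,  0.17817208, -0.33169144]), 'ft_torque': array([-0.01382158, -0.02264654, -0.00236446]), 'opening': 0.08546895819381943}
side 45.31077200247183 284.18578296707824 214.96414630372135 [-0.12193772  0.          0.          0.          0.        ] [[0.8651257107216571, -0.5011635196940267, 0.019814923069306312, -0.4612301334478818], [-0.2307385625628968, -0.4327652052409053, -0.8714780507156824, 0.16432230837493536], [0.445328216481682, 0.7493660011374228, -0.4900340559028037, 1.3269535643970989], [0.0, 0.0, 0.0, 1.0]]
cassette [([280.2
[... 696 characters left out ...]
519853, 0.030643861814210485, -0.07843400773986897, 0.5277104350700728], [0.07888174678237893, 0.013684226692460322, -0.9967900541058737, 1.6090787586365736], [0.0, 0.0, 0.0, 1.0]]
cassette [([186.5, 245.1, 47.2, 49.0], 0.74), ([208.8, 181.3, 33.7, 35.2], 0.65)]
rack [([201.6, 142.9, 97.6, 85.9], 0.93)]
port [([249.5, 168.4, 22.8, 6.8], 0.46)]
stored_1 [([277.6, 169.1, 2.2, 14.7], 0.46)]
petri_dish [([402.2, 172.5, 21.7, 23.2], 0.73)]
amber_vial [([360.3, 177.9, 16.3, 10.1], 0.62), ([202.3, 146.1, 100.1, 82.0], 0.57)]
beaker [([371.0, 218.4, 15.0, 13.5], 0.58)]
green_bottle [([389.4, 143.8, 17.0, 18.4], 0.5), ([143.3, 173.0, 30.6, 25.2], 0.41)]
wash_bottle [([141.8, 176.4, 31.8, 22.6], 0.6)]
```

View pics/side0.png

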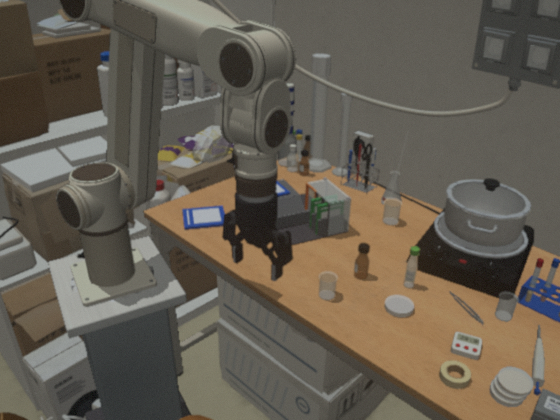

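View pics/top0.png

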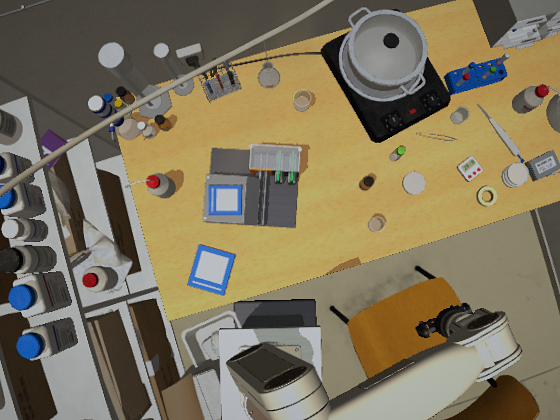

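```bash
python3 - <<'E'
import cv2
a=cv2.imread("pics/side0.png");cv2.imwrite("pics/side0c.png",cv2.resize(a[150:270,170:370],None,fx=4,fy=4,interpolation=cv2.INTER_CUBIC))
a=cv2.imread("pics/top0.png");cv2.imwrite("pics/top0c.png",cv2.resize(a[130:240,190:330],None,fx=5,fy=5,interpolation=cv2.INTER_CUBIC))
E
```

```text
(no output)
```

View pics/side0c.png

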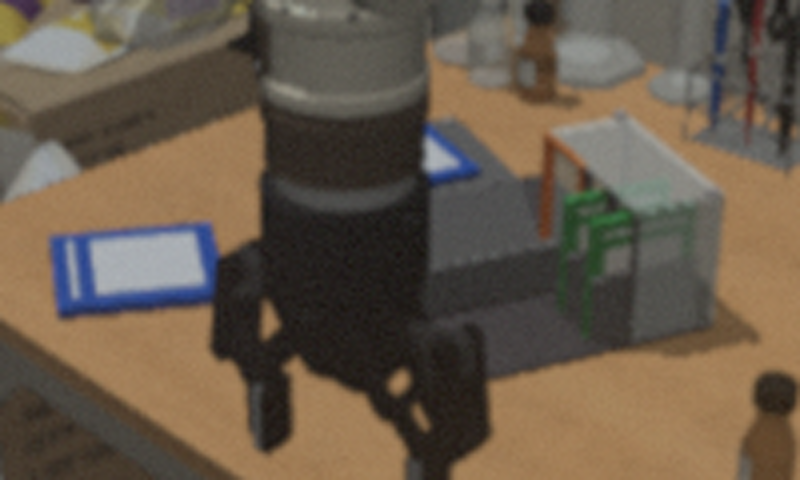

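View pics/top0c.png

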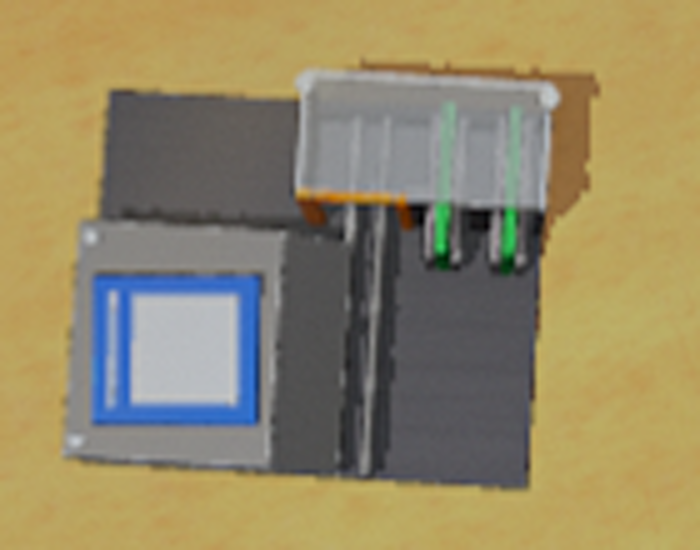

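The side view shows the rack and clear box at about (330,210), with the arm hiding the shelf. Two things could be taken for the cassette:
- The blue plate lying on the table, top (211,269) and side (204,216). It measures about 47 px, so it is the larger size.
- The blue plate on the rack's shelf, top (225,200) and side (280,190). It measures about 33 px, so it is the smaller one. I choose this one.

Next I fit the rack's pose.

```bash
cat > h.py <<'E'
import numpy as np, cv2
def K(p):
    f=210/np.tan(np.radians(p["fovy"])/2); return np.array([[f,0,p["cx"]],[0,f,p["cy"]],[0,0,1]])
def proj(p,X):
    T=np.array(p["world_to_cam"]); r,_=cv2.Rodrigues(T[:3,:3])
    return cv2.projectPoints(np.array(X,float).reshape(-1,3),r,T[:3,3],K(p),np.array(p["dist"],float))[0].reshape(-1,2)
def back(p,uv,z):
    T=np.array(p["world_to_cam"]);R=T[:3,:3];c=-R.T@T[:3,3]
    n=cv2.undistortPoints(np.array(uv,float).reshape(-1,1,2),K(p),np.array(p["dist"],float)).reshape(-1,2)
    d=np.c_[n,np.ones(len(n))]@R
    return c+d*((z-c[2])/d[:,2])[:,None]
def r2w(pose,X):
    x,y,a=pose; X=np.array(X,float).reshape(-1,3); c,s=np.cos(a),np.sin(a)
    return np.c_[x+c*X[:,0]-s*X[:,1], y+s*X[:,0]+c*X[:,1], X[:,2]]
def w2r(pose,X):
    x,y,a=pose; X=np.array(X,float).reshape(-1,3)-[x,y,0]; c,s=np.cos(a),np.sin(a)
    return np.c_[c*X[:,0]+s*X[:,1], -s*X[:,0]+c*X[:,1], X[:,2]]
E
python3 - <<'E'
from bench import env
from h import *
from scipy.optimize import least_squares
p=env.capture("top")
c=lambda L:np.array(L,float)/5+[190,130]-0.4
# shelf corners, box roof corners, green none
uv=c([(82,222),(288,230),(270,468),(64,457), (300,78),(555,92)])
X=np.array([(70,165,76),(70,40,76),(-74,40,76),(-74,165,76),(162,32,119),(162,-116,119)])/1e3
r=least_squares(lambda q:(proj(p,r2w(q,X))-uv).ravel(),[0.4,0,0])
print(r.x,r.fun.reshape(-1,2).round(1))
q=r.x
cc=back(p,c([(95,275),(262,275),(258,425),(92,422)]),0.084)
print("cass world",cc.round(4).tolist(),"\nrack",w2r(q,cc).round(4).tolist())
img=p["frame"][:,:,::-1].copy()
img=cv2.resize(img[130:240,190:330],None,fx=5,fy=5,interpolation=cv2.INTER_CUBIC)
def poly(L,col):
    u=((proj(p,r2w(q,np.array(L)/1e3))-[190,130]+0.4)*5).astype(int);cv2.polylines(img,[u],True,col,1)
poly([(70,165,76),(70,40,76),(-74,40,76),(-74,165,76)],(0,0,255))
poly([(162,32,119),(162,-116,119),(84,-116,119),(84,32,119)],(255,0,255))
poly([(-74,-13,45),(84,-13,45),(84,-19,45),(-74,-19,45)],(255,255,0))
poly([(-74,0,36),(84,0,36)],(0,255,0))
cv2.imwrite("pics/fit0.png",img)
E
```

```text
[ 0.54338382  0.01779517 -0.09734529] [[-0.2 -0.1]
 [-0.4  0.9]
 [-0.3  1. ]
 [-0.4  0.3]
 [ 1.1 -1.3]
 [ 0.2 -0.9]]
cass world [[0.5953, 0.1659, 0.084], [0.5919, 0.0652, 0.084], [0.502, 0.0697, 0.084], [0.5068, 0.1694, 0.084]] 
rack [[0.0372, 0.1525, 0.084], [0.0437, 0.0519, 0.084], [-0.0462, 0.0477, 0.084], [-0.0512, 0.1473, 0.084]]
```

View pics/fit0.png

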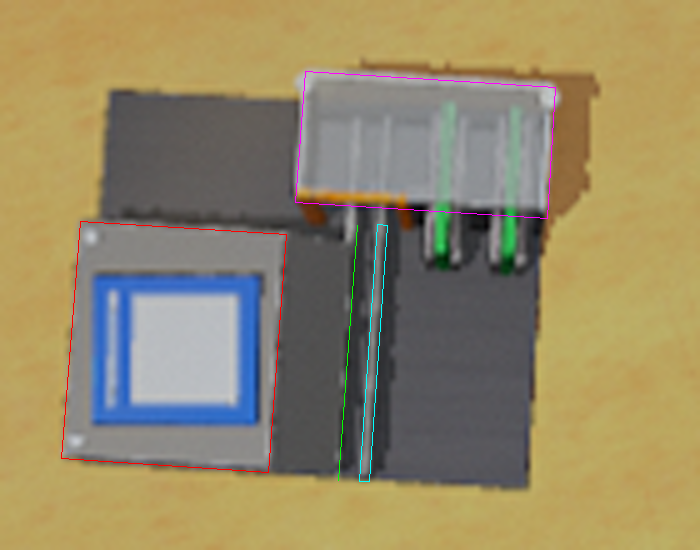

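```bash
python3 - <<'E'
from bench import env
from h import *
from scipy.spatial.transform import Rotation as R
p=env.capture("top")
print("wash cap",back(p,[(153,181)],.222),"wash base region",back(p,[(172,185)],.05), "decoy",back(p,[(211,269)],.01))
q=[.5434,.0178,-.0973]
t=r2w(q,[(-.004,.185,.2)])[0]; print(t)
s=env.read_state();Rm=R.from_quat(s["orientation"]).as_matrix();print(env.tips_ahead, Rm.round(3).tolist())
print("shift tool",Rm.T@(t-s["ee_pos"]))
E
```

```text
wash cap [[0.59314719 0.30068707 0.222     ]] wash base region [[0.60216427 0.28496158 0.05      ]] decoy [[0.34002702 0.17475126 0.01      ]]
[0.55739103 0.20231355 0.2       ]
0.022 [[0.916, 0.402, -0.0], [0.402, -0.916, 0.0], [-0.0, -0.0, -1.0]]
shift tool [ 0.59170171 -0.46110786  0.05330031]
```

```bash
python3 -m inch '[0.585,-0.45,0.03,0,0,-1.06,0.5, 0.585,-0.45,0.03,0,0,-1.06,0.5, 0.585,-0.45,0.03,0,0,-1.06,0.5, 0.585,-0.45,0.03,0,0,-1.06,0.5, 0.585,-0.45,0.03,0,0,-1.06,0.5, 0.585,-0.45,0.03,0,0,-1.06,0.5, 0.585,-0.45,0.03,0,0,-1.06,0.5, 0.585,-0.45,0.03,0,0,-1.06,0.5, 0.585,-0.45,0.03,0,0,-1.06,0.5, 0.585,-0.45,0.03,0,0,-1.06,0.5]' 40
python3 -c "
from bench import env
from scipy.spatial.transform import Rotation as R
s=env.read_state();print(s['clock'],s['ee_pos'],R.from_quat(s['orientation']).as_matrix().round(3).tolist())"
```

```text
clock: 2.35
ee_pos: [0.502, 0.0919, 0.2281]
orientation: [0.74, 0.672, 0.0, 0.0]
contact_force: [0.5, -0.2, 0.6]
opening: 0.0429
2.35 [0.50201734 0.09190499 0.22807222] [[0.096, 0.995, 0.001], [0.995, -0.096, -0.0], [-0.0, 0.001, -1.0]]
```

```bash
python3 -m inch '[0.05,0.022,0.01,0,0,0,0.5, 0.1,0.044,0.028,0,0,0,0.5, 0.1,0.044,0.028,0,0,0,0.5, 0.1,0.044,0.028,0,0,0,0.5]'
python3 - <<'E'
from bench import env
from h import *
p=env.capture("side");t=env.capture("top")
cv2.imwrite("pics/s1.png",cv2.resize(p["frame"][150:270,170:370,::-1],None,fx=4,fy=4,interpolation=cv2.INTER_CUBIC))
cv2.imwrite("pics/t1.png",cv2.resize(t["frame"][130:240,190:330,::-1],None,fx=5,fy=5,interpolation=cv2.INTER_CUBIC))
E
```

```text
clock: 2.85
ee_pos: [0.5542, 0.1849, 0.1995]
orientation: [0.74, 0.672, -0.001, -0.0]
contact_force: [1.2, 0.3, -0.1]
opening: 0.0428
```

View pics/s1.png

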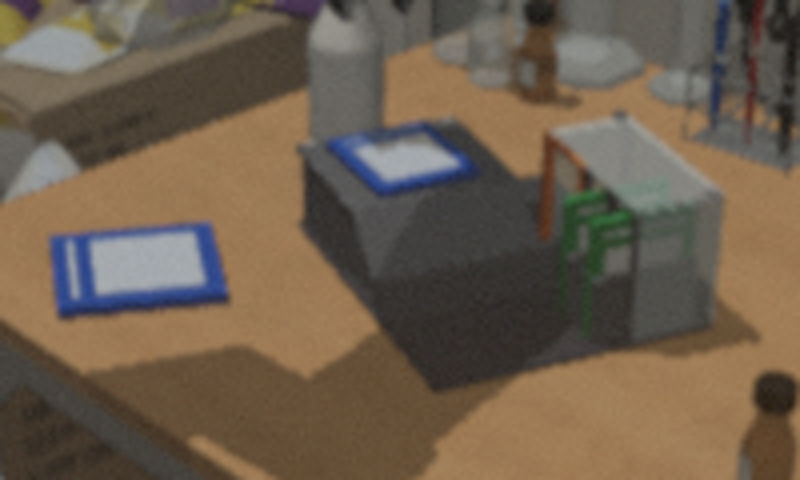

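View pics/t1.png

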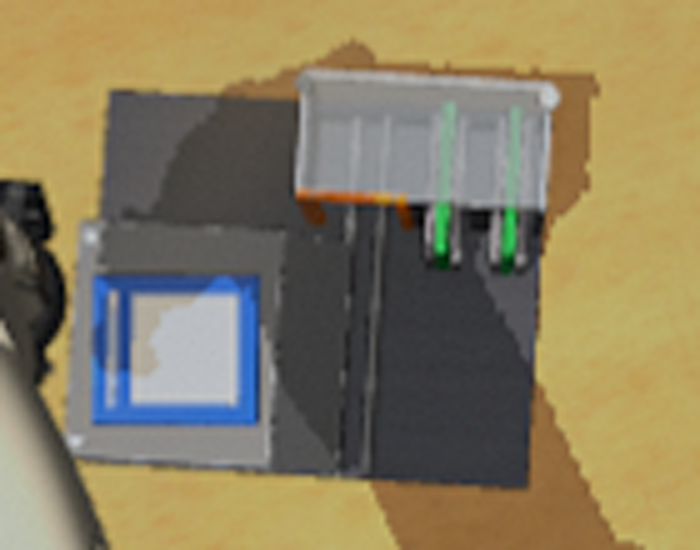

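```bash
python3 - <<'E'
from bench import env
from h import *
from scipy.optimize import least_squares
p=env.capture("top");s=env.capture("side")
c=lambda L:np.array(L,float)/5+[190,130]-0.4
d=lambda L:np.array(L,float)/4+[170,150]-0.4
uv=c([(82,222),(288,230),(270,468),(64,457), (300,78),(555,88)])
X=np.array([(70,165,76),(70,40,76),(-74,40,76),(-74,165,76),(162,32,119),(162,-116,119)])/1e3
us=d([(305,147),(455,122),(620,115),(548,131),(719,190)])
Y=np.array([(-74,165,76),(70,165,76),(162,32,119),(84,32,119),(162,-116,119)])/1e3
f=lambda q:np.r_[(proj(p,r2w(q,X))-uv),(proj(s,r2w(q,Y))-us)].ravel()
r=least_squares(f,[.54,.0,-.1],loss='soft_l1');q=r.x;print(q,f(q).reshape(-1,2).round(1).tolist())
# cassette: pose & height from two views
ct=c([(95,275),(262,275),(258,425),(92,422)]); cs=d([(430,124),(475,172),(385,192),(330,142)])
# corner order: (+x,tail),(+x,lead),(-x,lead),(-x,tail)
L=np.array([(45,50,0),(45,-50,0),(-45,-50,0),(-45,50,0)])/1e3
g=lambda v:np.r_[proj(p,r2w(v[:3],L+[0,0,v[3]]))-ct,proj(s,r2w(v[:3],L+[0,0,v[3]]))-cs].ravel()
r2=least_squares(g,[.55,.12,-.05,.08]);print(r2.x,r2.fun.reshape(-1,2).round(1).tolist())
print("cass in rack",w2r(q,[(r2.x[0],r2.x[1],r2.x[3])]),"rel yaw",r2.x[2]-q[2])
st=env.read_state();print("tcp rack",w2r(q,[st["ee_pos"]]))
for nm,P,o,sc in(("s1f",s,(170,150),4),("t1f",p,(190,130),5)):
    im=P["frame"][o[1]:o[1]+120,o[0]:o[0]+(200 if sc==4 else 140),::-1]
    im=cv2.resize(im,None,fx=sc,fy=sc,interpolation=cv2.INTER_CUBIC)
    def poly(A,col):cv2.polylines(im,[((proj(P,A)-o+.4)*sc).astype(int)],True,col,1)
    W=lambda A:r2w(q,np.array(A)/1e3)
    poly(W([(70,165,76),(70,40,76),(-74,40,76),(-74,165,76)]),(0,0,255))
    poly(W([(162,32,119),(162,-116,119),(84,-116,119),(84,32,119)]),(255,0,255))
    poly(W([(-74,-13,45),(84,-13,45),(84,-19,45),(-74,-19,45)]),(255,255,0))
    poly(W([(-74,0,36),(84,0,36)]),(0,255,0))
    poly(r2w(r2.x[:3],L+[0,0,r2.x[3]]),(0,255,255))
    cv2.imwrite(f"pics/{nm}.png",im)
E
```

```text
[ 0.54411255  0.01740664 -0.09414264] [[-0.2, -0.1], [-0.3, 0.7], [-0.1, 0.8], [-0.2, 0.3], [1.1, -1.5], [0.1, -0.5], [-2.5, -0.6], [-0.1, -1.5], [2.3, -0.1], [-1.4, -0.1], [1.7, 0.9]]
[ 0.54950726  0.11786915 -0.04953806  0.08122094] [[0.2, -0.4], [-0.1, 0.1], [-0.1, 0.0], [-0.1, -0.0], [-0.8, -0.4], [2.0, -0.1], [-1.1, 0.4], [-0.5, 0.1]]
cass in rack [[-0.00407303  0.10052477  0.08122094]] rel yaw 0.04460458248398263
tcp rack [[-0.00517838  0.16680104  0.20107618]]
```

View pics/s1f.png

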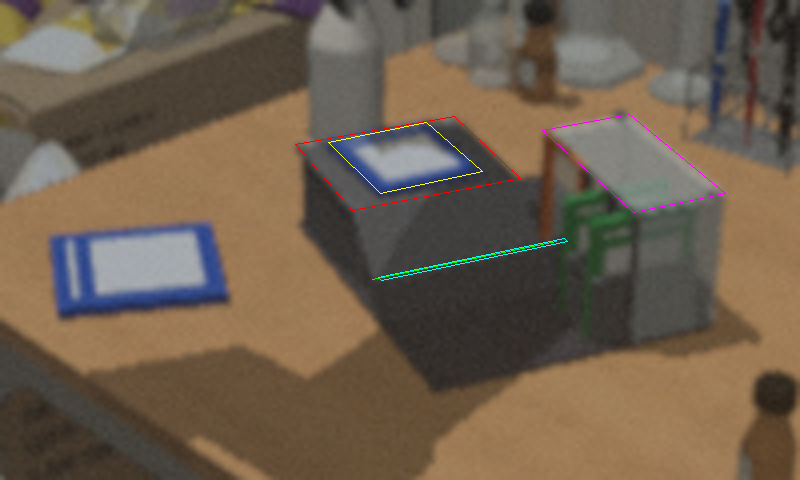

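View pics/t1f.png

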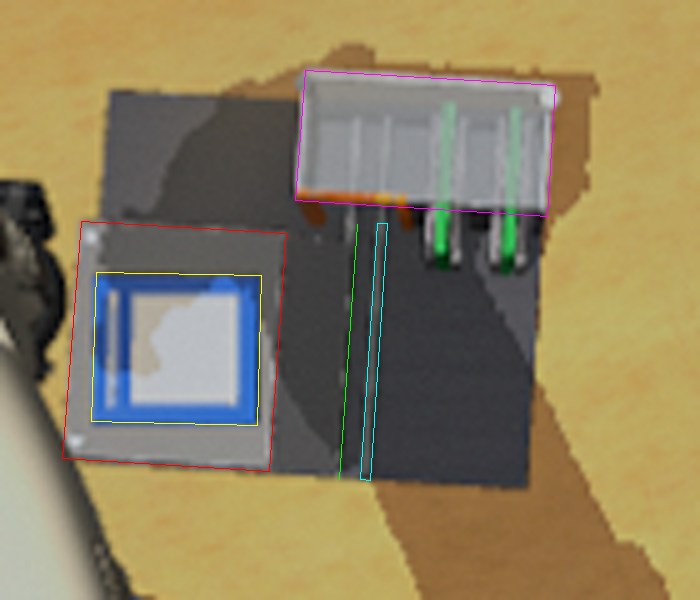

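```bash
python3 -m inch '[0.001,0,0.05,0,0,0,0.5, 0.001,0,0.095,0,0,0,0.5, 0.001,0,0.095,0,0,0,0.5]'
python3 -m inch '[0,0,0.003,0,0,0,0.5, 0,0,0.003,0,0,0,0.5]'
python3 -m inch '[0,0,0.003,0,0,0,0.5, 0,0,0.003,0,0,0,0.5]'
```

```text
clock: 3.42
ee_pos: [0.5517, 0.1842, 0.1022]
orientation: [0.741, 0.671, -0.004, -0.002]
contact_force: [0.2, 0.3, -0.7]
opening: 0.043
clock: 3.68
ee_pos: [0.5563, 0.1864, 0.1044]
orientation: [0.741, 0.672, 0.002, 0.001]
contact_force: [-0.4, 0.6, -0.1]
opening: 0.0427
clock: 3.92
ee_pos: [0.555, 0.1862, 0.0995]
orientation: [0.741, 0.672, 0.0, 0.0]
contact_force: [-0.1, -0.4, 0.4]
opening: 0.0427
```

```bash
python3 -m inch '[0,0,0.002,0,0,0,0.5, 0,0,0.002,0,0,0,0.5]'
python3 -m inch '[0,0,0.002,0,0,0,0.5, 0,0,0.002,0,0,0,0.5]'
```

```text
clock: 4.18
ee_pos: [0.5546, 0.1861, 0.0967]
orientation: [0.741, 0.672, -0.0, -0.0]
contact_force: [-0.3, -0.4, -0.2]
opening: 0.0427
clock: 4.42
ee_pos: [0.5548, 0.1862, 0.0962]
orientation: [0.741, 0.672, 0.0, 0.0]
contact_force: [-2.8, -0.6, 7.1]
opening: 0.0429
```

```bash
python3 -m inch '[0,0,-0.003,0,0,0,0.5, -0.006,0,-0.003,0,0,0,0.5, -0.012,0,-0.003,0,0,0,0.5, -0.018,0,-0.003,0,0,0,0.5, -0.025,0,-0.003,0,0,0,0.5, -0.032,0,-0.003,0,0,0,0.5, -0.039,0,-0.003,0,0,0,0.5, -0.046,0,-0.003,0,0,0,0.5, -0.053,0,-0.003,0,0,0,0.5, -0.058,0,-0.003,0,0,0,0.5]'
cat > look.py <<'E'
import sys
from bench import env
from h import *
n=sys.argv[1]
p=env.capture("side");t=env.capture("top")
a=cv2.resize(p["frame"][170:250,230:370,::-1],None,fx=5.5,fy=5.5,interpolation=cv2.INTER_CUBIC)
cv2.imwrite(f"pics/{n}s.png",a)
cv2.imwrite(f"pics/{n}t.png",cv2.resize(t["frame"][130:240,190:330,::-1],None,fx=5,fy=5,interpolation=cv2.INTER_CUBIC))
s=env.read_state();print(s["clock"],s["contact_force"].round(1),"tcp rack",w2r([.544,.0174,-.0941],[s["ee_pos"]]).round(4))
E
python3 look.py a
```

```text
clock: 5.68
ee_pos: [0.549, 0.1279, 0.0979]
orientation: [0.741, 0.672, -0.0, -0.0]
contact_force: [0.0, 1.6, 1.6]
opening: 0.0431
5.775 [-0.4 -0.8  0.5] tcp rack [[-0.0055  0.11    0.0978]]
```

View pics/as.png

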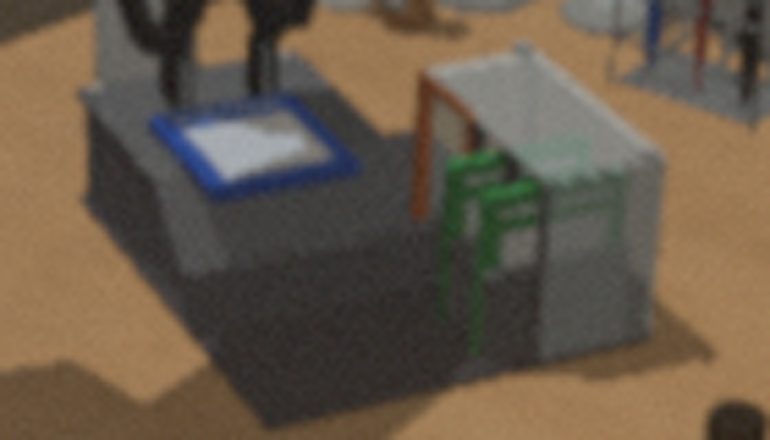

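View pics/at.png

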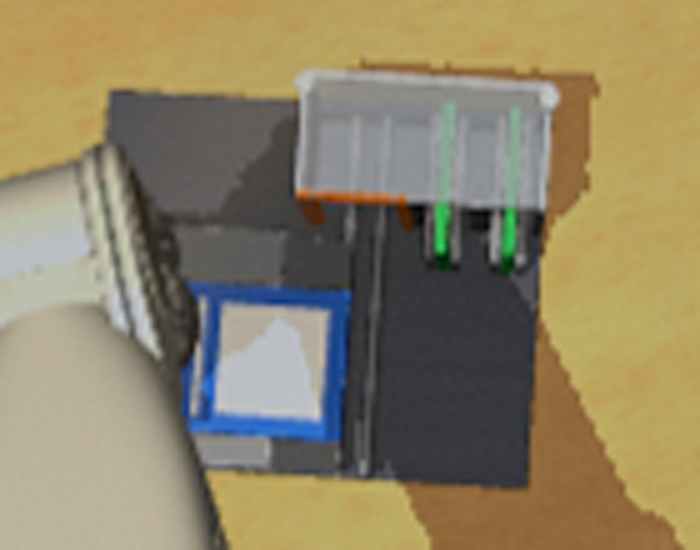

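The cassette is now square to the slot. In the top crop its leading edge runs (350,290) to (338,440), with the pads on the tail. I push on past the tipping point.

```bash
python3 -m inch '[-0.005,0,0,0,0,0,0.5, -0.01,0,0,0,0,0,0.5, -0.013,0,0,0,0,0,0.5, -0.016,0,0,0,0,0,0.5, -0.016,0,0,0,0,0,0.5, -0.016,0,0,0,0,0,0.5]'
python3 look.py b
```

```text
clock: 6.52
ee_pos: [0.5475, 0.1122, 0.0978]
orientation: [0.741, 0.672, -0.0, 0.0]
contact_force: [-0.2, -0.9, 0.4]
opening: 0.0425
6.625 [-0.6 -0.7 -0.2] tcp rack [[-0.0055  0.0949  0.0979]]
```

View pics/bs.png

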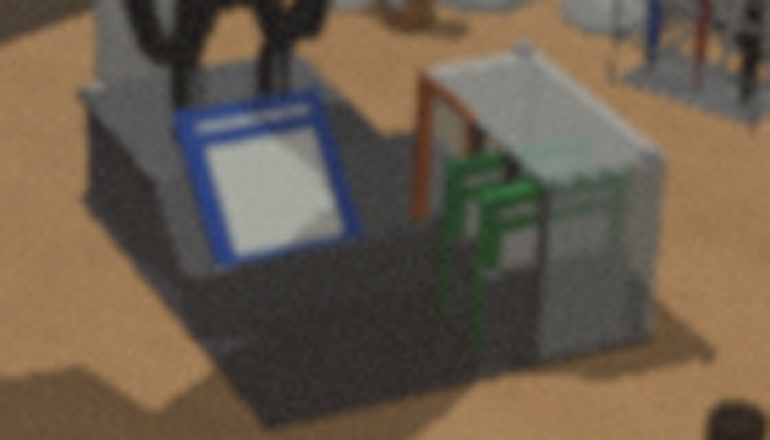

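View pics/bt.png

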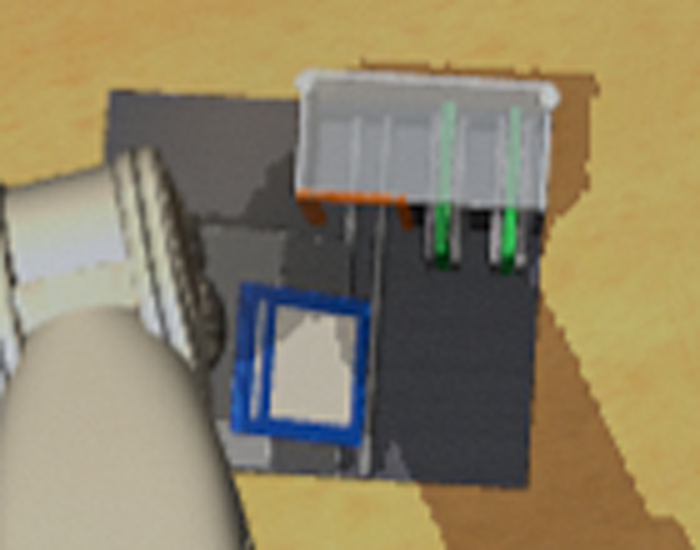

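The cassette leans on the ramp with its leading edge caught in the slot: side crop (220,262) to (358,236). The tail top edge is at (175,112) to (320,95). I raise the pads and push the tail level.

```bash
python3 -m inch '[0,0,-0.012,0,0,0,0.5, -0.006,0,-0.012,0,0,0,0.5, -0.014,0,-0.012,0,0,0,0.5, -0.022,0,-0.012,0,0,0,0.5, -0.03,0,-0.012,0,0,0,0.5, -0.038,0,-0.012,0,0,0,0.5, -0.045,0,-0.012,0,0,0,0.5, -0.051,0,-0.012,0,0,0,0.5, -0.057,0,-0.012,0,0,0,0.5, -0.062,0,-0.012,0,0,0,0.5]'
python3 look.py c
```

```text
clock: 7.88
ee_pos: [0.5414, 0.0503, 0.1098]
orientation: [0.741, 0.672, -0.0, -0.0]
contact_force: [0.6, -0.3, 0.3]
opening: 0.0424
7.975 [-0.4  0.3 -0.3] tcp rack [[-0.0056  0.0324  0.1098]]
```

View pics/cs.png

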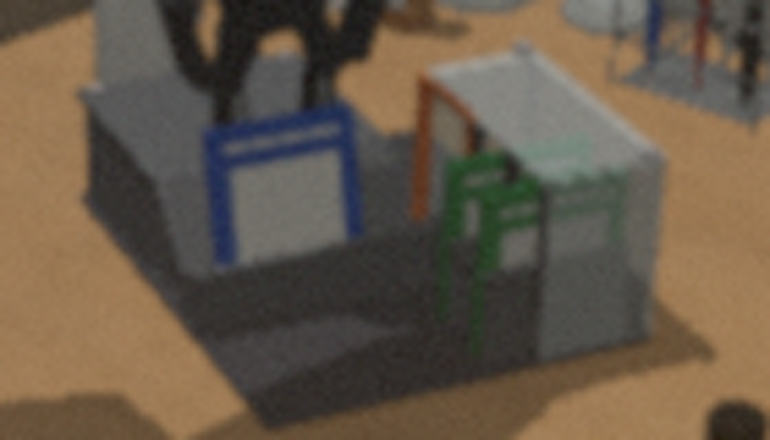

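View pics/ct.png

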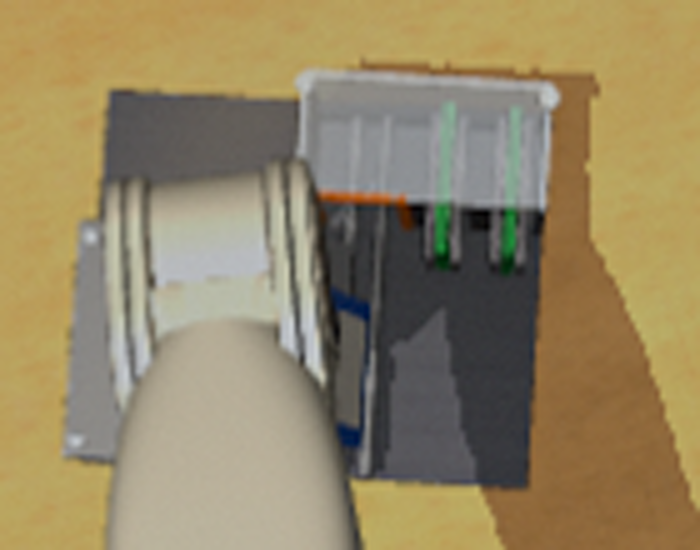

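Tilting up well. The tail is at side crop (205,130) to (348,105), with about 20 degrees left. Pushing on slowly.

```bash
python3 -m inch '[-0.004,0,0,0,0,0,0.5, -0.008,0,0,0,0,0,0.5, -0.012,0,0,0,0,0,0.5, -0.015,0,0,0,0,0,0.5, -0.018,0,0,0,0,0,0.5, -0.021,0,0,0,0,0,0.5, -0.021,0,0,0,0,0,0.5, -0.021,0,0,0,0,0,0.5]'
python3 look.py d
```

```text
clock: 8.98
ee_pos: [0.5395, 0.0299, 0.1099]
orientation: [0.741, 0.672, 0.0, -0.0]
contact_force: [-0.2, -0.3, -0.3]
opening: 0.0425
9.075 [-0.4  0.3 -0. ] tcp rack [[-0.0056  0.012   0.1099]]
```

View pics/ds.png

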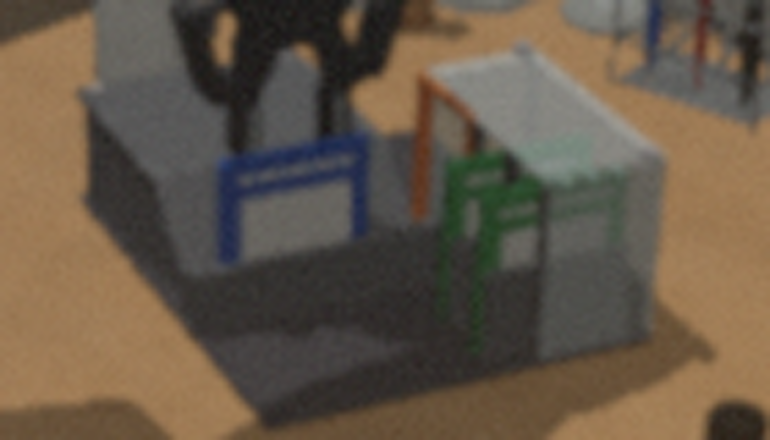

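View pics/dt.png

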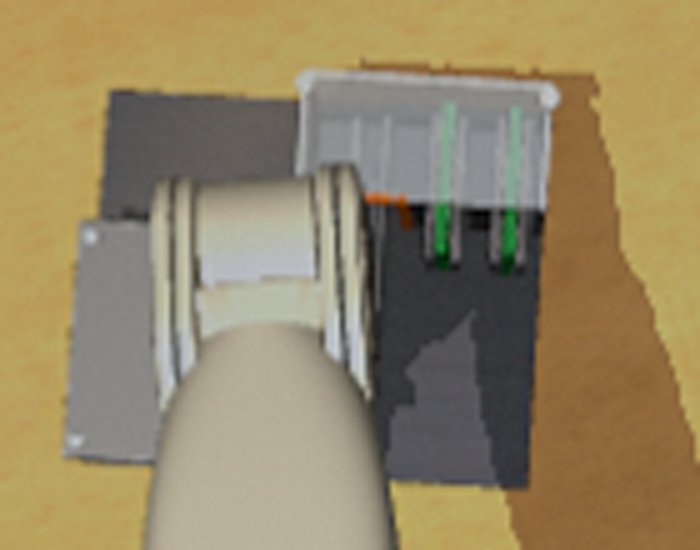

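```bash
python3 - <<'E'
from bench import env
from h import *
q=[.544,.0174,-.0941]
s=env.capture("side")
uv=np.array([(220,160),(367,133)])/5.5+[230,170]-.4
for z in(.1,.105,.11):print(z,w2r(q,back(s,uv,z)).round(4).tolist())
E
```

```text
0.1 [[-0.0489, 0.0056, 0.1], [0.0402, 0.0041, 0.1]]
0.105 [[-0.0527, -0.0032, 0.105], [0.0357, -0.0047, 0.105]]
0.11 [[-0.0565, -0.0121, 0.11], [0.0313, -0.0135, 0.11]]
```

The cassette has dropped into the slot. Its tail edge back-projects to z 105 and y about -4 mm, as a standing cassette should. Next I back off, and see how it stands when free.

```bash
python3 -m inch '[0.01,0,0,0,0,0,0.5, 0.035,0,-0.005,0,0,0,0.5, 0.035,0,-0.055,0,0,0,0.5, 0.035,-0.01,-0.08,0,0,0,0.3, 0.025,-0.05,-0.08,0,0,0,0, 0,-0.09,-0.08,0,0,0,0, -0.014,-0.092,-0.08,0,0,0,0, -0.014,-0.092,-0.08,0,0,0,0]'
python3 look.py e
```

```text
clock: 10.12
ee_pos: [0.4474, 0.0247, 0.1905]
orientation: [0.741, 0.672, 0.001, 0.001]
contact_force: [0.9, -0.4, -0.5]
opening: 0.0002
10.225 [-0.6 -0.2  0.2] tcp rack [[-0.0962 -0.0013  0.1903]]
```

View pics/es.png

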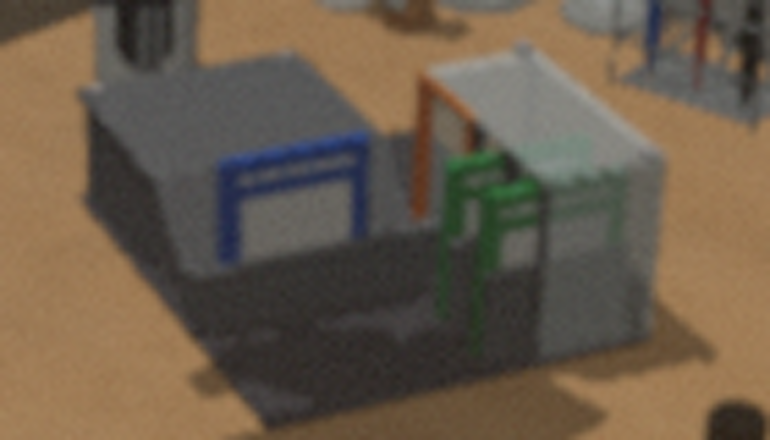

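View pics/et.png

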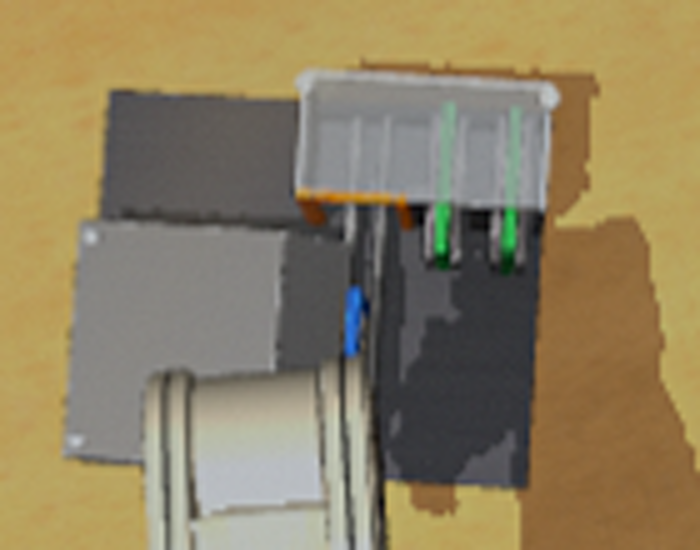

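```bash
python3 - <<'E'
from bench import env
from h import *
q=[.544,.0174,-.0941]
t=env.capture("top")
uv=np.array([(347,288),(362,288),(344,352),(358,352)])/5+[190,130]-.4
print(w2r(q,back(t,uv,.105)).round(4).tolist())
E
python3 -m inch '[0,0,0.05,0,0,0,0, 0,0,0.106,0,0,0,0, 0,0.005,0.106,0,0,0,0, 0,0.015,0.106,0,0,0,0, 0,0.02,0.106,0,0,0,0, 0,0.024,0.106,0,0,0,0]'
```

```text
[[0.0362, -0.0006, 0.105], [0.0368, -0.0095, 0.105], [-0.0017, -0.0014, 0.105], [-0.0012, -0.0097, 0.105]]
clock: 11.02
ee_pos: [0.4706, 0.0227, 0.0859]
orientation: [0.741, 0.672, 0.0, -0.0]
contact_force: [-10.6, 0.4, 13.4]
opening: 0.0001
```

```bash
python3 look.py f
```

```text
11.125 [-6.8  0.2  9.9] tcp rack [[-0.074  -0.0017  0.0859]]
```

View pics/fs.png

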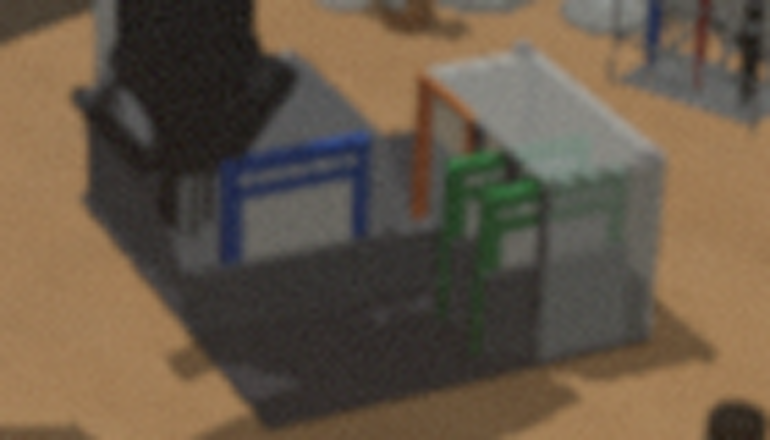

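View pics/ft.png

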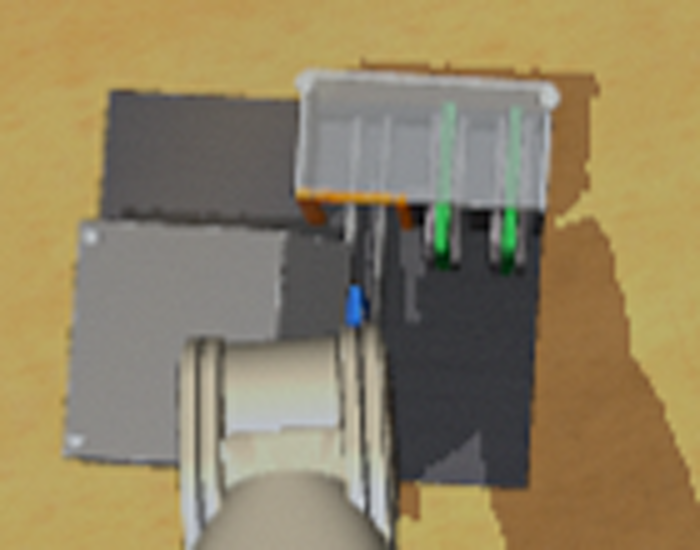

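The closed gripper's flared knuckles, at about (240,150) in the side crop, touch the cassette's rear top corner. I back off, lift and turn the tool a quarter turn so that its narrow side pushes.

```bash
python3 -m inch '[0,-0.03,0,0,0,0,0, 0,-0.035,-0.05,0,0,0.1,0, 0,-0.035,-0.08,0,0,0.3,0, 0,-0.035,-0.08,0,0,0.48,0, 0,-0.035,-0.08,0,0,0.66,0, 0,-0.035,-0.08,0,0,0.84,0, 0,-0.035,-0.08,0,0,1.02,0, 0,-0.035,-0.08,0,0,1.2,0, 0,-0.035,-0.08,0,0,1.38,0, 0,-0.035,-0.08,0,0,1.567,0]'
python3 -m inch '[0,0,0,0,0,0,0, 0,0,0,0,0,0,0]'
python3 look.py g
```

```text
clock: 12.38
ee_pos: [0.4354, -0.011, 0.1656]
orientation: [1.0, -0.023, 0.002, -0.016]
contact_force: [-0.4, -0.2, 0.3]
opening: 0.0001
clock: 12.62
ee_pos: [0.4345, -0.0125, 0.165]
orientation: [1.0, -0.024, 0.001, -0.015]
contact_force: [-0.1, 0.7, -0.2]
opening: 0.0001
12.725 [-0.1  0.9 -0.1] tcp rack [[-0.1066 -0.0395  0.1645]]
```

View pics/gs.png

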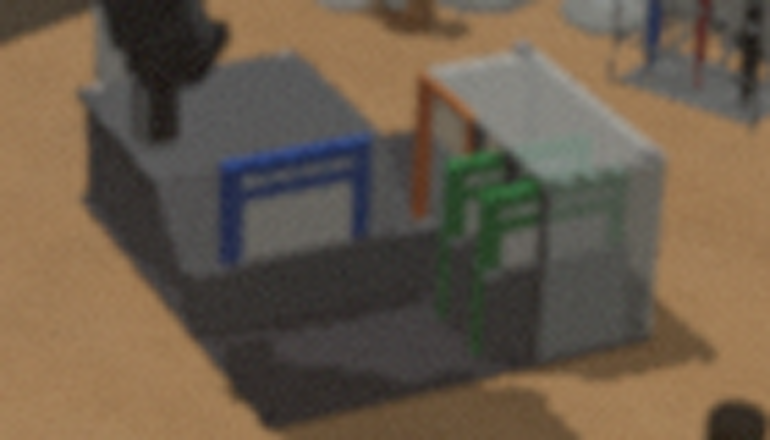

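View pics/gt.png

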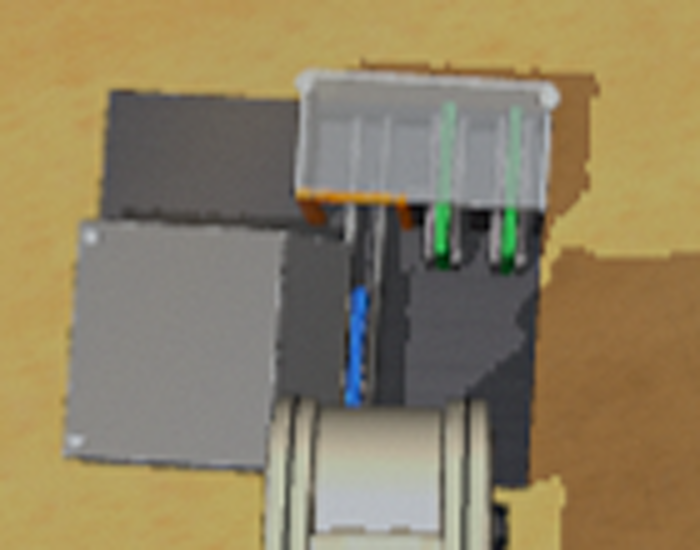

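```bash
python3 -c "
from bench import env
from scipy.spatial.transform import Rotation as R
s=env.read_state();print(s['clock'],s['qpos'].round(3),s['qd'].round(2),s['ee_pos'],R.from_quat(s['orientation']).as_matrix().round(3).tolist())"; python3 -m inch '[0,0,0,0,0,0,0, 0,0,0,0,0,0,0, 0,0,0,0,0,0,0]';python3 -c "
from bench import env
s=env.read_state();print(s['clock'],s['qpos'].round(3),s['qd'].round(2),s['ee_pos'])"
```

```text
12.725 [-0.047  0.175 -0.321  1.074  0.03   3.141] [ 0.01  0.01 -0.   -0.   -0.    0.  ] [ 0.4342094  -0.0119118   0.16450337] [[0.999, -0.046, 0.002], [-0.046, -0.998, 0.03], [0.001, -0.03, -1.0]]
clock: 13.1
ee_pos: [0.4338, -0.0121, 0.1639]
orientation: [1.0, -0.023, -0.0, -0.015]
contact_force: [0.9, 0.3, -0.4]
opening: 0.0
13.1 [-0.047  0.176 -0.321  1.074  0.03   3.141] [-0. -0.  0. -0. -0.  0.] [ 0.43377657 -0.01207546  0.1638637 ]
```

Joint 6 reached the end of its range (3.141), so the tool could not take the pose. I turn back the other way, to half a turn from here.

```bash
python3 -m inch '[0,-0.01,0,0,0,-0.18,0, 0,-0.02,0,0,0,-0.36,0, 0,-0.03,0,0,0,-0.54,0, 0,-0.037,0,0,0,-0.72,0, 0,-0.037,0,0,0,-0.9,0, 0,-0.037,0,0,0,-1.08,0, 0,-0.037,0,0,0,-1.26,0, 0,-0.037,0,0,0,-1.44,0, 0,-0.037,0,0,0,-1.54,0, 0,-0.037,0,0,0,-1.54,0]'
python3 -c "
from bench import env
from h import *
from scipy.spatial.transform import Rotation as R
s=env.read_state();print(s['clock'],s['qpos'].round(3),w2r([.544,.0174,-.0941],s['ee_pos']),R.from_quat(s['orientation']).as_matrix().round(3).tolist())"
```

```text
clock: 14.35
ee_pos: [0.4355, 0.0246, 0.165]
orientation: [0.734, 0.679, 0.01, -0.011]
contact_force: [-0.3, -0.2, -0.5]
opening: -0.0002
14.35 [ 0.037  0.177 -0.316  1.075  0.03   1.687] [[-0.10869226 -0.00300861  0.16498362]] [[0.079, 0.997, 0.001], [0.996, -0.079, 0.03], [0.03, -0.002, -1.0]]
```

```bash
python3 -c "
from bench import env
import numpy as np
from scipy.spatial.transform import Rotation as R
s=env.read_state();a=R.from_quat(s['orientation'])
D=np.array([[-.9956,.0939,0],[.0939,.9956,0],[0,0,-1]])
print((a.inv()*R.from_matrix(D)).as_rotvec())"
```

```text
[ 0.02202911 -0.02521554 -1.55563865]
```

```bash
python3 -m inch '[0,0,0,0.003,-0.003,-0.18,0, 0,0,0,0.005,-0.006,-0.36,0, 0,0,0,0.008,-0.009,-0.54,0, 0,0,0,0.01,-0.012,-0.72,0, 0,0,0,0.013,-0.014,-0.9,0, 0,0,0,0.015,-0.017,-1.08,0, 0,0,0,0.018,-0.02,-1.26,0, 0,0,0,0.02,-0.023,-1.42,0, 0,0,0,0.022,-0.025,-1.556,0, 0,0,0,0.022,-0.025,-1.556,0]'
python3 -c "
from bench import env
from h import *
from scipy.spatial.transform import Rotation as R
s=env.read_state();print(s['clock'],s['qpos'].round(3),w2r([.544,.0174,-.0941],s['ee_pos']),R.from_quat(s['orientation']).as_matrix().round(3).tolist())"
```

```text
clock: 15.6
ee_pos: [0.4355, 0.0246, 0.165]
orientation: [0.048, 0.999, 0.0, 0.0]
contact_force: [0.1, 0.3, -0.6]
opening: -0.0002
15.6 [ 0.056  0.179 -0.315  1.078  0.     0.152] [[-0.10868757 -0.00299131  0.16501323]] [[-0.995, 0.095, 0.0], [0.095, 0.995, 0.0], [-0.0, 0.0, -1.0]]
```

```bash
python3 -m inch '[0,-0.002,0.045,0,0,0,0, -0.005,-0.002,0.077,0,0,0,0, -0.02,-0.002,0.077,0,0,0,0, -0.032,-0.002,0.077,0,0,0,0, -0.04,-0.002,0.077,0,0,0,0, -0.045,-0.002,0.077,0,0,0,0, -0.05,-0.002,0.077,0,0,0,0, -0.055,-0.002,0.077,0,0,0,0, -0.06,-0.002,0.077,0,0,0,0, -0.064,-0.002,0.077,0,0,0,0]'
python3 look.py i
```

```text
clock: 16.85
ee_pos: [0.4991, 0.0167, 0.0881]
orientation: [0.046, 0.999, 0.0, -0.0]
contact_force: [-4.0, 0.9, 3.3]
opening: -0.0001
16.95 [-0.2 -0.3  1.4] tcp rack [[-0.0439 -0.0049  0.0881]]
```

View pics/is.png

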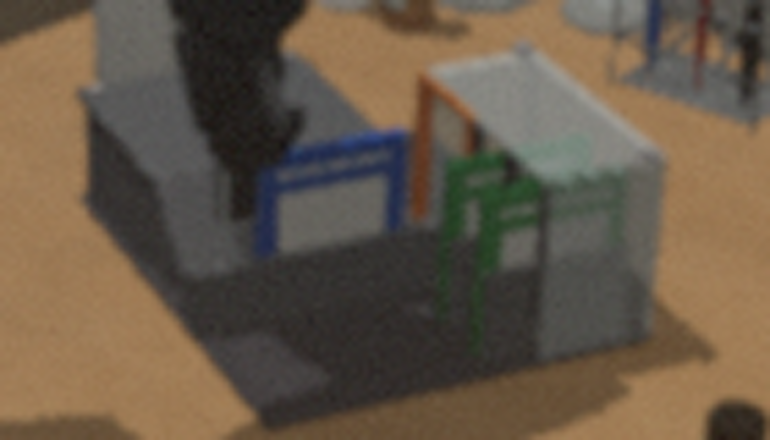

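View pics/it.png

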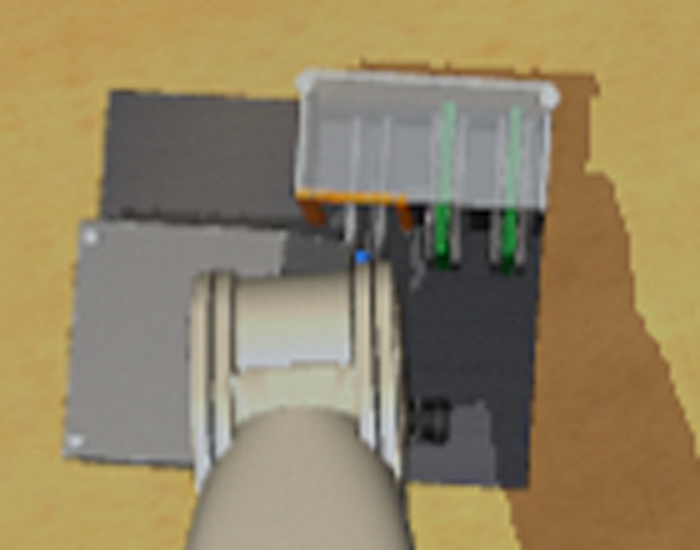

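```bash
cat > tail.py <<'E'
import sys,json
from bench import env
from h import *
q=[.544,.0174,-.0941]
s=env.capture("side")
uv=np.array(json.loads(sys.argv[1]))/5.5+[230,170]-.4
print(w2r(q,back(s,uv,.105)).round(4).tolist())
E
python3 tail.py '[[258,163],[408,133]]'
python3 - <<'E'
from bench import env
from h import *
t=env.capture("top")
print(w2r([.544,.0174,-.0941],back(t,np.array([(361,251)])/5+[190,130]-.4,.105)))
E
```

```text
[[-0.035, -0.0144, 0.105], [0.0569, -0.0134, 0.105]]
[[ 0.05869058 -0.00737443  0.105     ]]
```

```bash
python3 - <<'E'
import cv2
a=cv2.imread("pics/is.png");cv2.imwrite("pics/is2.png",cv2.resize(a[0:300,150:450],None,fx=2,fy=2))
E
```

```text
(no output)
```

View pics/is2.png

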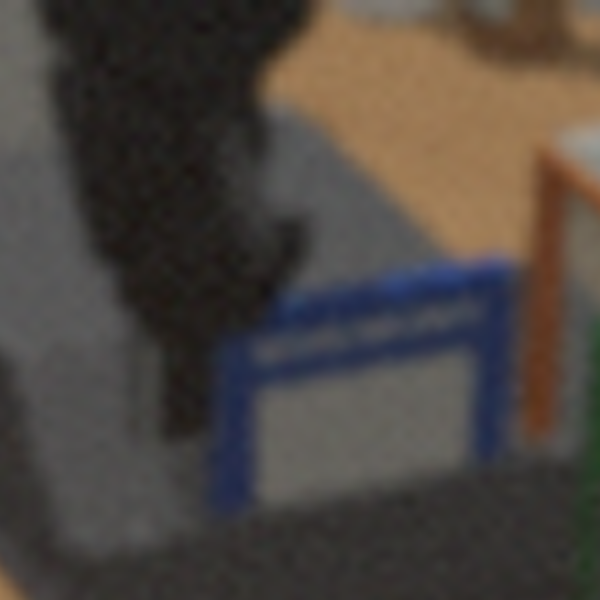

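The cassette stands upright, moved forward: tail at side crop (258,163) to (408,133), front at about x 58 mm, top at y about -7 mm. That is well inside the port's -27..20, so I push on.

```bash
python3 -m inch '[-0.004,0,0,0,0,0,0, -0.009,0,0,0,0,0,0, -0.014,0,0,0,0,0,0, -0.018,0,0,0,0,0,0, -0.022,0,0,0,0,0,0, -0.026,0,0,0,0,0,0, -0.03,0,0,0,0,0,0, -0.034,0,0,0,0,0,0, -0.038,0,0,0,0,0,0, -0.042,0,0,0,0,0,0]'
python3 look.py j
```

```text
clock: 18.3
ee_pos: [0.5412, 0.0128, 0.0881]
orientation: [0.046, 0.999, 0.0, 0.0]
contact_force: [-3.5, 1.9, 3.5]
opening: 0.0001
18.4 [-0.  -0.4  1.5] tcp rack [[-0.0016 -0.0049  0.088 ]]
```

View pics/js.png

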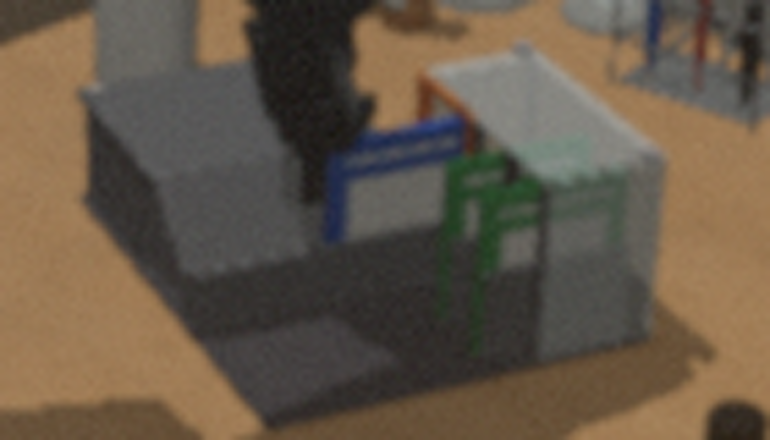

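View pics/jt.png

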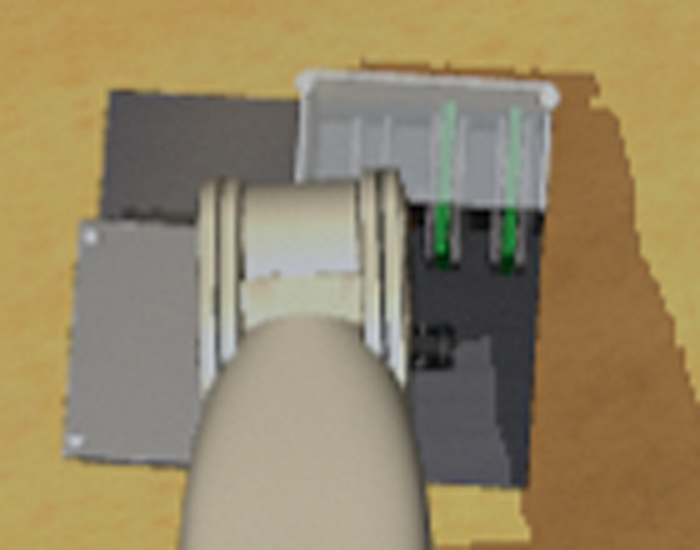

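The front end is through the port. The tail edge shows level at side crop (330,155) to (465,120), passing inside the rim. I continue towards the stop.

```bash
python3 -m inch '[-0.004,0,0,0,0,0,0, -0.009,0,0,0,0,0,0, -0.014,0,0,0,0,0,0, -0.019,0,0,0,0,0,0, -0.024,0,0,0,0,0,0, -0.028,0,0,0,0,0,0, -0.032,0,0,0,0,0,0, -0.036,0,0,0,0,0,0, -0.04,0,0,0,0,0,0, -0.043,0,0,0,0,0,0]'
python3 look.py k
```

```text
clock: 19.65
ee_pos: [0.584, 0.0088, 0.0881]
orientation: [0.046, 0.999, 0.0, 0.0]
contact_force: [-4.5, 1.1, 4.3]
opening: -0.0004
19.75 [-2.8  0.6  2.2] tcp rack [[ 0.041  -0.0048  0.0881]]
```

View pics/ks.png

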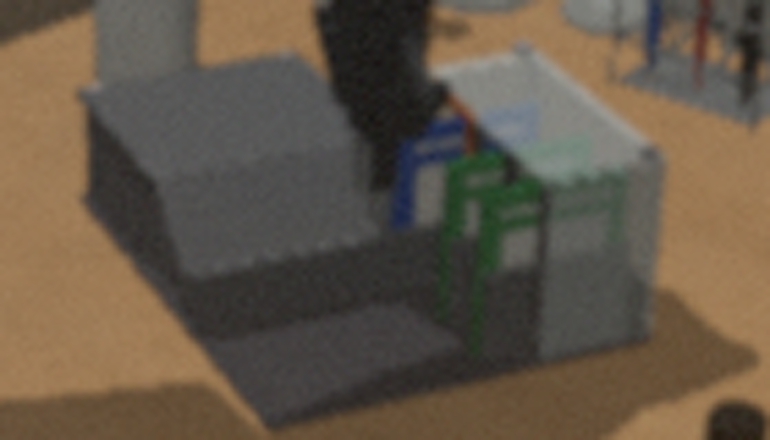

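```bash
python3 -m inch '[-0.002,0,0,0,0,0,0, -0.004,0,0,0,0,0,0, -0.006,0,0,0,0,0,0]'; python3 -m inch '[-0.001,0,0,0,0,0,0, -0.002,0,0,0,0,0,0]'; python3 -m inch '[-0.001,0,0,0,0,0,0, -0.002,0,0,0,0,0,0]'
python3 look.py l
```

```text
clock: 20.12
ee_pos: [0.5898, 0.0083, 0.0881]
orientation: [0.046, 0.999, 0.0, 0.0]
contact_force: [-3.6, 1.6, 4.6]
opening: 0.0001
clock: 20.38
ee_pos: [0.5917, 0.0081, 0.0881]
orientation: [0.046, 0.999, 0.0, -0.0]
contact_force: [-4.2, 1.3, 4.3]
opening: -0.0003
clock: 20.62
ee_pos: [0.5923, 0.008, 0.0881]
orientation: [0.046, 0.999, 0.0, -0.001]
contact_force: [-9.6, 0.9, 7.7]
opening: -0.0001
20.725 [-7.4  1.2  7.9] tcp rack [[ 0.0489 -0.0048  0.0881]]
```

View pics/ls.png

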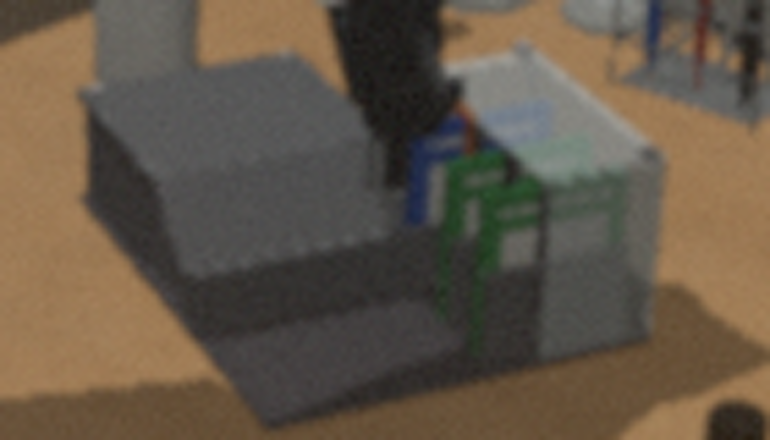

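The force step to about 10 N at TCP x 48.9 mm, where 49 was predicted, marks the stop. I retreat and check.

```bash
python3 -m inch '[0.004,0,0,0,0,0,0, 0.015,0,0,0,0,0,0, 0.04,0,0,0,0,0,0, 0.07,0,-0.04,0,0,0,0, 0.12,0,-0.1,0,0,0,0, 0.16,0,-0.12,0,0,0,0, 0.16,0,-0.12,0,0,0,0, 0.16,0,-0.12,0,0,0,0]'
python3 look.py m
```

```text
clock: 21.72
ee_pos: [0.4348, 0.0226, 0.2081]
orientation: [0.046, 0.999, 0.0, 0.001]
contact_force: [-0.1, 0.9, -0.8]
opening: -0.0002
21.825 [0.5 0.2 0.3] tcp rack [[-0.1093 -0.0052  0.2071]]
```

View pics/ms.png

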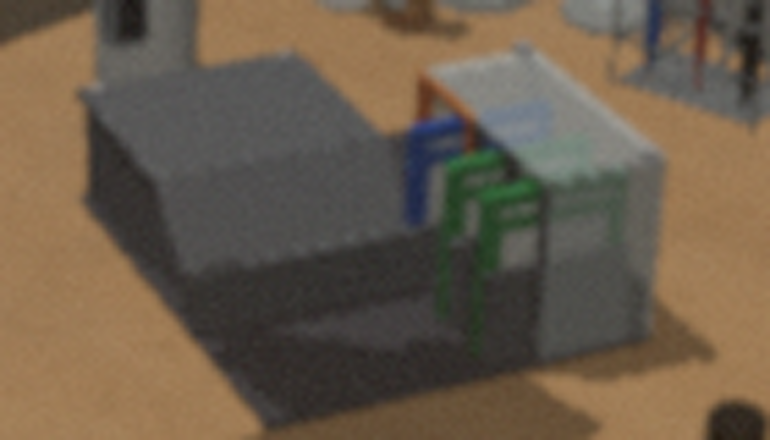

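View pics/mt.png

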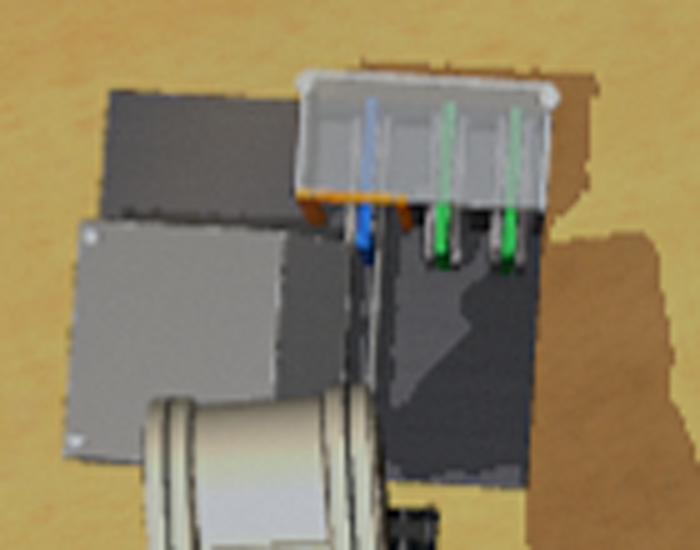

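```bash
python3 - <<'E'
from bench import env
from h import *
q=[.544,.0174,-.0941]
fr=[];ts=None
for _ in range(4): t=env.capture("top");fr.append(t["frame"].astype(float))
f=np.mean(fr,0)
im=cv2.resize(f[140:190,240:310],None,fx=10,fy=10,interpolation=cv2.INTER_CUBIC).clip(0,255).astype(np.uint8)[:,:,::-1]
cv2.imwrite("pics/n.png",im)
uv=np.array([(370,98),(449,101),(516,107),(364,260),(442,266),(508,271)])/5+[190,130]-.4
print(w2r(q,back(t,uv,.105)).round(4).tolist())
hsv=cv2.cvtColor(im,cv2.COLOR_BGR2HSV)
for n,lo,hi in(("b",100,130),("g",50,80)):
    m=cv2.inRange(hsv,(lo,60,60),(hi,255,255))
    k,_,st,_=cv2.connectedComponentsWithStats(m);print(n,[tuple(x) for x in st[1:] if x[4]>300])
E
```

```text
[[0.1506, -0.0065, 0.105], [0.1516, -0.0535, 0.105], [0.1505, -0.0934, 0.105], [0.0535, -0.0095, 0.105], [0.0528, -0.0557, 0.105], [0.0522, -0.0948, 0.105]]
b [(np.int32(221), np.int32(100), np.int32(29), np.int32(176), np.int32(2104)), (np.int32(208), np.int32(306), np.int32(43), np.int32(128), np.int32(3892))]
g [(np.int32(366), np.int32(299), np.int32(39), np.int32(116), np.int32(3625)), (np.int32(499), np.int32(308), np.int32(40), np.int32(117), np.int32(3488))]
```

View pics/n.png

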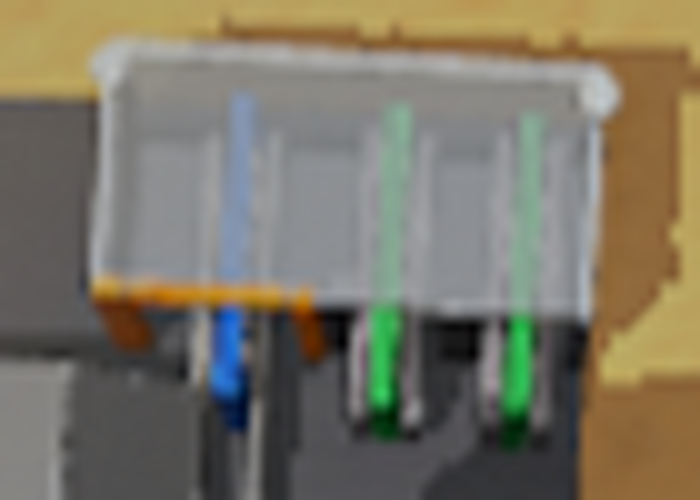

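```bash
python3 tail.py '[[410,127],[549,100]]'; python3 -c "
from bench import env
print(env.read_state()['clock']); print(env.finish_job())"
```

```text
[[0.0613, -0.0072, 0.105], [0.1505, -0.0069, 0.105]]
22.075
the job is handed in; nothing more can be done
None
```

The blue cassette (the smaller one, from the shelf) now stands upright in the loading slot, home against the stop in the clear box. I handed the job in at about 22 s of the 48 s allowed; no verdict is reported.

I squared the cassette while pushing it over the lip. It slid down the ramp into the slot, and I tipped it upright there. Then I pushed its trailing end along the slot and through the port.

**Last checks**
- **Home position:** both cameras put the front end at x about 150.5 mm, where the stop is. The side view puts the trailing end at about 61 mm (60 expected). The pushing force stepped up to about 10 N just where the stop was predicted. Measured against the green cassettes in the top view, it could be about 1 mm short.
- **Upright in the slot:** the tail edge fits a height of 105 mm at y about -7 mm, so the cassette stands on the slot floor.
- **Green cassettes:** in the top view they sit where they were at the start. I did not re-measure the other things on the table at the end.
- **Port rim:** I saw no contact with the orange rim and felt no unexpected force while passing it. The cassette's top was well inside the opening, but I could not measure the contact itself.

**What went wrong on the way**
- **First push:** the gripper's wide knuckles pressed on the cassette's rear top corner, at about 17 N in all. I backed off and used the narrow side of the tool instead.
- **Tool turn:** my first turn ran joint 6 to the end of its range (3.141 against a listed 3.14). I turned the other way after that. I can't tell from here whether the judge counts that as passing the range.

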